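Load a paper roll into a chart recorder with a push-to-open hatch

TASK

Load the new chart-paper roll into the recorder: press the hatch in at its front edge and let go so that its catch pops it ajar, swing it all the way open until it leans back and stays by itself, then pick the white roll up from the desk without letting it roll away and lay it gently between the two blue ribs in the paper well, not dropping it. Leave the roll lying still there with the hatch open, and do not shove or knock over the things standing round the roll on the pad.

Things in the scene. Friction and masses are not known exactly. Their poses are not given: they have to be found in the camera images.
- recorder: white benchtop chart recorder, fixed; flat-topped casing 98 high. Origin on the desk under the centre of the paper well. The casing spans -110 to +134 in its x (-x is its front, towards the robot) and -110 to +180 in its y (a flat display on the +y part). A blue bezel, 9 high above the casing's top, runs 8 before the hatch's front edge and 4 beside it.
- hatch (a joint): hatch angle, rad: 0 shut, about 0.57 popped ajar, 1.95 fully open. Hinged along its far (+x) edge. Press its front in 5 mm (2 to 4 N; a stop at -0.045) and let go: the catch frees it and it springs ajar; the catch cannot hold it again. From ajar it swings freely: left below about 1.57 it falls back to ajar, beyond that it falls on to 1.95 and stays.
- hatch_press (a point): point to press, on a white patch of the hatch's upper face at mid-width, 18 from the front edge; moves with the hatch. The hatch is a slate-blue plate over the well, 146 (x) by 170 (y), 6 thick, 0.15 kg; shut, its upper face is 110 above the desk. A small catch lug hangs 22 below its underside at the front corner on the -y side.
- hatch_hinge (a point): point on the hinge line, at mid-width and mid-thickness of the hatch: 72 beyond the well's centre in the recorder's x, 107 above the desk. The hatch's front edge lies 146 from it. Its axes move with the hatch; y is the hinge line.
- cradle (a point): where the loaded roll's centre lies: over the well's centre, midway between the ribs, 73 above the desk. Axes as the recorder's; the roll lies along y. The well is 120 (x) by 140 (y) inside, its floor 48 above the desk (50 below the casing's top). Two blue ribs 6 high, 6 wide, 126 long run along y on the floor, inner faces 35 apart; the roll rests on the floor between them.
- roll: new roll of white chart paper with pink bands at its ends, lying on its side on the pad: a cylinder 50 in diameter and 112 long, 0.12 to 0.24 kg, which rolls at a touch. Origin at its centre, 27 above the desk at the start; its x axis is the cylinder's axis (it turns about x as it rolls).
- sheet: blue-green desk pad 310 by 310, 2 thick, fixed on the desk under the roll and the four things round it; origin at its centre on the desk. Recorder and pad change sides from start to start.
- blue_carton: loose blue carton 60 by 60, 90 high; origin under its centre. One of four things standing round the roll in any order, about 125 from the pad's centre.
- spray_bottle: loose white bottle, 60 in diameter and 150 high, standing by the roll; origin under its centre
- tape_roll: loose roll of white tape standing on end by the roll, 66 in diameter, 50 high; origin under its centre
- pill_jar: loose amber jar, 60 in diameter, 85 high, standing by the roll; origin under its centre
There are look-alikes about, which are no part of the job. What is shaped like the roll but green is not meant.

How it is judged (in metres and radians):
On the way, in this order (a step that is already met when the one before it is completed fails the run):
1. the hatch has popped ajar (value of joint hatch between 0.35 and 1.2 rad), for 0.2 s.
2. the hatch is swung wide open (value of joint hatch above 1.7 rad), for 0.2 s.
At the end, for the whole second after the job is handed in: The hatch stands open beyond 1.7 rad, and the roll lies still on the well's floor between the ribs: its centre within 6 mm of the cradle point across the ribs, 16 mm along them and 4 mm in height, its axis within 0.1 rad of the ribs' direction, speed under 0.02 m/s (value of joint hatch above 1.7 rad and x of roll in the frame of cradle between -0.006 and 0.006 m and y of roll in the frame of cradle between -0.016 and 0.016 m and z of roll in the frame of cradle between -0.004 and 0.004 m and angle between the x axis of roll and the y axis of cradle, either way round below 0.1 rad and linear speed of roll below 0.02 m/s); the robot touches nothing.
It fails at once if the roll is let go in the well more than 15 mm above its resting place (dropped) (contact force between the fingers and roll below 0.05 N and z of roll in the frame of cradle between 0.015 and 0.05 m and x of roll in the frame of cradle between -0.06 and 0.06 m and y of roll in the frame of cradle between -0.07 and 0.07 m).
It fails at once if the roll has rolled away more than 10 cm over the desk (contact force between the fingers and roll below 0.05 N and height (world z) of roll below 0.035 m and distance of roll from where it was at the start of the episode above 0.1 m).
It fails at once if a thing by the roll is shoved more than 30 mm or knocked over (distance of any of blue_carton, spray_bottle, tape_roll, pill_jar from where it was at the start of the episode above 0.03 m or angle between any of blue_carton, spray_bottle, tape_roll, pill_jar's own z axis and vertical above 0.5 rad).
It also fails if it takes over 64 s, if anything falls off the work surface, if the arm or the gripper's body presses on something with over 40 N, if the wrist force passes 120 N, or if a joint passes its speed limit or range.

ROBOT

A 6-joint arm with a two-finger parallel gripper is mounted at the origin on the work surface. World frame = base frame: x ahead of the robot, y to its left, z up, the work surface at z = 0. Lengths are in mm, angles in rad, forces in N, time in s.
With the tool pointing down it reaches from about 350 to 775 mm from the base axis. Payload 7.3 kg.
Tool frame: the origin (TCP) lies at the very end of the fingers, on their centre line; the grasp point (between the pads) lies 19 mm behind it; z points along the fingers, y is the line along which they close (so a half turn about z gives the same grasp; the last joint's range is limited). The gripper opens to 92 mm and grips with 3 to 60 N. Pads are 19 mm wide; open, the fingers measure 130 mm over their backs; the gripper's body (75 mm by 190 mm) begins 47 mm behind the grasp point.
Start: joints at [-1.381, 0.342, 1.524, -0, 1.275, -0.146], TCP at [173.023, -495.689, 226.741] pointing down, gripper open.
Joint ranges: [-2.53, 2.53], [-0.77, 2.02], [0.04, 2.7], [-1, 4.14], [0.28, 2.66], [-3.11, 3.11]. Speed limits (rad/s): [2.57, 2.57, 3.14, 3.14, 3.14, 3.14].

INTERFACE

Orientations are given as [roll, pitch, yaw] about the fixed x, y, z axes, in that order (R = Rz(yaw) Ry(pitch) Rx(roll)).
In Python, from plant import bot gives the robot as it stands.
- The arm moves only by the tool apply_moves, never from a script. Its argument "motion" is text: rows parted by semicolons, each of 4 numbers parted by spaces: the shift along the tool's x, y, z in m, then the turn about the tool's z in degrees. A call has 1 to 8 rows; each row shifts and turns the commanded pose from where the row before left it, along the tool's axes as they then stand; what a row does not reach is not made up. A row lasts 1/8 s, in which the tool goes at most 62.5 mm and 10.7 degrees, less where a joint would pass 70% of its speed; a pose out of reach is approached as far as the arm can. A call with a gripper value outside its range is refused whole. "fingers" is the opening, from -1 (shut) to 1 (fully open), set as the call begins (left out, the last holds). The fingers move at their own pace and stop on an object; the grip force is fixed at half the most. Time passes only in rows, so rows that do not move let the fingers close. It gives the time, the measured TCP pose, the force, the opening and the grip force at its end, in the units of the state.
- bot.get_obs(): the state, without advancing time (a new reading comes with each control period).
- bot.capture(name): name is "scene" or "top" or "wrist"; returns a dict with "img" (480x640x3 uint8, blue, green, red), "range_z" (480x640 float32, mm along the optical axis (not along the pixel's ray), 0 where there is no reading), "fx", "fy", "cx", "cy" (pixels), "D" ([k1, k2, p1, p2, k3] as OpenCV has them; the pictures are not rectified), "world_from_camera" (4x4, takes a point from camera to world coordinates); the wrist camera has in their place "mount" (4x4, takes a point from camera to tool coordinates, whose origin is the TCP and whose axes are the flange's). Camera axes: x right, y down, z forward; pixel columns grow to the right and rows downward; lengths in mm; the calibration is good to about 2 mm. A picture is of the moment at which its call begins: read the wrist's pose just before it.
- bot.close_job(): hands the job in; it is judged then, once.
Trained networks look in a picture, given as the dict that the camera call returned (one of the last four; its "shot" number tells which), for a name from the list of things; names that differ only in an ending like _2 or _b are one class to them, and where a whole thing is asked for, a point or a joint stands for the part that bears it (a point fixed in the world has none). Each returns a list of dicts, best first, with "p" (0 to 1); they miss things now and then, are a little off and sometimes report something else, mostly with a low value. They report only what shows in the picture. A call takes as long as a camera call. They do not tell look-alikes from the thing itself.
- bot.cut_out(picture, thing): "pixels" (480x640 bool, what is visible of it) and "point" ([column, row] in pixels, amid what is visible of it).
The state is a dict: "time": time; "joint_positions": joint angles; "dq": joint speeds; "tau": joint torques, N m; "tool_pos": TCP position; "tcp_rot": TCP orientation; "contact_force": force on the tool from outside, world axes, zero at the start; "moment": the same for the moment, N m; "grip_width": finger opening in mm; "finger_force": force on a finger pad.
Only numpy, scipy, OpenCV 4.12 (cv2) and the standard library are available. Lean on these libraries where they do the work, as an engineer would, in place of code of your own. Each camera call takes 0.05 s, during which the arm holds its last target. There are 200 camera calls.

## Working session

There is one attempt and no reset: what is moved stays moved. The work goes in short steps, Python scripts to look and compute and a tool call to move; the robot and the scene stay as the last step left them, time stands still between calls to the robot, and variables do not carry over. Pictures are saved under pics/ and viewed, at most 10 in all, crops included, and the job is handed in when it is done.

Besides the shell and the picture viewer there is one more tool, called after ">>>" as name(argument=value, ...), one argument or row to a line, values as JSON. apply_moves: Moves the arm, as the interface text tells. Its arguments: {"type":"object","properties":{"motion":{"type":"string"},"fingers":{"type":"number"}},"required":["motion"]}

```bash
mkdir -p pics; ls; cat > h.py <<'E'
import numpy as np, cv2
from plant import bot
from scipy.spatial.transform import Rotation as R
def toolT(o=None):
    o=o or bot.get_obs(); T=np.eye(4); T[:3,:3]=R.from_euler('xyz',o['tcp_rot']).as_matrix(); T[:3,3]=o['tool_pos']; return T
def cap(n):
    T=toolT(); c=bot.capture(n)
    c['W']=np.array(c['world_from_camera']) if n!='wrist' else T@np.array(c['mount'])
    return c
def cloud(c):
    K=np.array([[c['fx'],0,c['cx']],[0,c['fy'],c['cy']],[0,0,1.]])
    v,u=np.mgrid[0:480,0:640]
    p=cv2.undistortPoints(np.stack([u,v],-1).reshape(-1,1,2).astype(np.float64),K,np.array(c['D'],float)).reshape(480,640,2)
    z=c['range_z'].astype(float)
    P=np.dstack([p[...,0]*z,p[...,1]*z,z])
    P=P@c['W'][:3,:3].T+c['W'][:3,3]
    P[z<=0]=np.nan
    return P
E
python3 - <<'E'
from h import *
o=bot.get_obs(); print({k:np.round(v,3) for k,v in o.items()})
ims=[]
for n in ('scene','top'):
    c=cap(n); P=cloud(c); ims.append(c['img']); cv2.imwrite(f'pics/{n}0.png',c['img'])
    for t in ['recorder','hatch','hatch_press','roll','sheet','blue_carton','spray_bottle','tape_roll','pill_jar']:
        for r in bot.cut_out(c,t)[:3]:
            m=r['pixels']; q=P[m]; q=q[~np.isnan(q[:,0])]
            if len(q)==0: continue
            print(n,t,round(r['p'],2),np.round(r['point']),m.sum(),'med',np.round(np.median(q,0)),'lo',np.round(np.percentile(q,3,axis=0)),'hi',np.round(np.percentile(q,97,axis=0)))
E
```

```text
pics
{'time': np.float64(0.0), 'joint_positions': array([-1.381,  0.343,  1.525,  0.   ,  1.275, -0.146]), 'dq': array([ 0.   ,  0.   , -0.002,  0.001, -0.001, -0.001]), 'tau': array([ 1.0000e-03, -4.3124e+01, -2.4422e+01,  7.2000e-02,  5.6000e-02,
       -0.0000e+00]), 'tool_pos': array([ 172.954, -495.263,  226.058]), 'tcp_rot': array([-3.14 , -0.   ,  0.336]), 'contact_force': array([ 0.89 , -0.571,  1.064]), 'moment': array([ 0.025, -0.046,  0.01 ]), 'finger_force': np.float64(0.0), 'grip_width': np.float64(91.837)}
scene recorder 0.89 [429. 210.] 12996 med [562. 213.  99.] lo [426. 127.  14.] hi [682. 418. 113.]
scene hatch 0.67 [422. 192.] 3541 med [540. 246. 111.] lo [463. 169. 107.] hi [613. 338. 113.]
scene hatch_press 0.89 [421. 194.] 3508 med [541. 246. 111.] lo [463. 169. 107.] hi [614. 337. 113.]
scene hatch_press 0.25 [186. 418.] 2468 med [ 550. -379.   97.] lo [ 526. -401.   15.] hi [ 563. -352.  153.]
scene roll 0.92 [106. 331.] 1901 med [ 276. -360.   42.] lo [ 241. -410.   12.] hi [ 303. -306.   51.]
scene roll 0.79 [398. 310.] 1762 med [652.   7.  44.] lo [615. -38
[... 1382 characters left out ...]
] 992 med [ 541. -242.   48.] lo [ 490. -278.   32.] hi [ 592. -208.   54.]
top roll 0.74 [483. 322.] 1181 med [ 263. -353.   46.] lo [ 228. -408.    9.] hi [ 296. -302.   52.]
top sheet 0.93 [433. 214.] 11975 med [ 534. -245.    2.] lo [ 391. -400.   -2.] hi [ 691. -104.    6.]
top blue_carton 0.88 [428. 251.] 923 med [ 426. -223.   91.] lo [ 397. -259.   17.] hi [ 455. -202.   95.]
top spray_bottle 0.69 [490. 205.] 959 med [ 523. -360.  101.] lo [ 500. -386.   13.] hi [ 553. -344.  153.]
top tape_roll 0.96 [436. 154.] 763 med [ 655. -259.   51.] lo [ 628. -291.    7.] hi [ 689. -233.   56.]
top pill_jar 0.92 [376. 197.] 618 med [ 554. -120.   86.] lo [ 530. -147.   28.] hi [581. -97.  90.]
```

View pics/scene0.png

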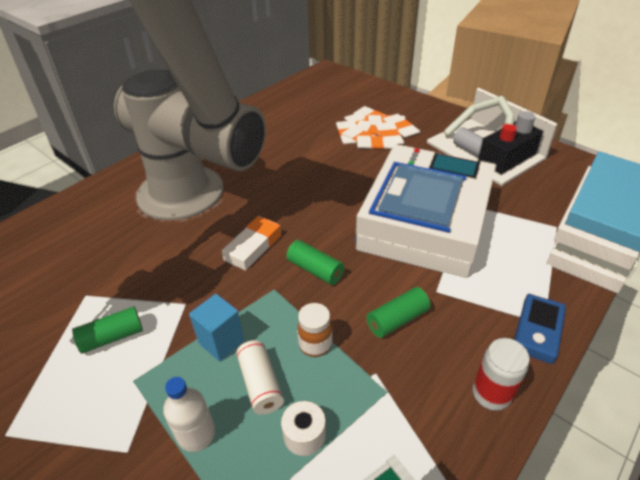

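View pics/top0.png

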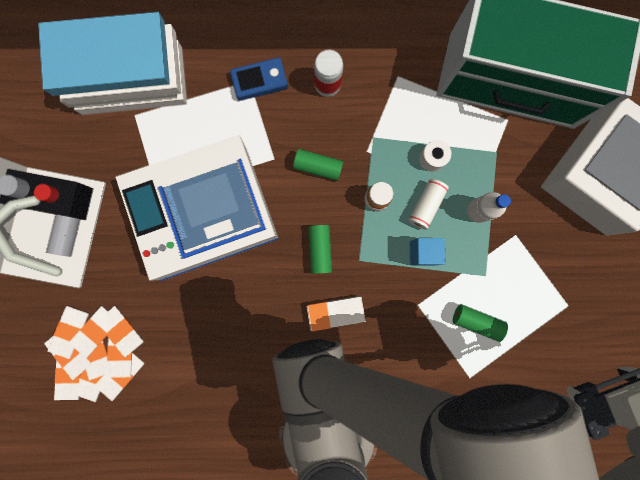

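The white roll with pink bands is at scene (260,377) and top (429,205), on the pad between the carton, bottle, tape and jar. Look-alikes are the green cylinders at top (318,165), (319,249) and (480,322), plus the white bottle and tape, and the white/orange box. The description picks out (429,205). I'll check that with a close crop and fit the poses.

```bash
cat > fit.py <<'E'
from h import *
for n in ('top','scene'):
    c=cap(n); P=cloud(c); img=c['img']
    hsv=cv2.cvtColor(img,cv2.COLOR_BGR2HSV)
    m=bot.cut_out(c,'hatch')[0]['pixels']
    k=m&(P[...,2]>105)&(P[...,2]<115)
    r=cv2.minAreaRect(P[k][:,:2].astype(np.float32)); print(n,'hatch',np.round(r[0],1),np.round(r[1],1),r[2],'z',np.median(P[k][:,2]))
    w=cv2.morphologyEx(m.astype(np.uint8),cv2.MORPH_CLOSE,np.ones((9,9)))>0
    w&=(hsv[...,1]<60)&(hsv[...,2]>150)&(abs(P[...,2]-110)<6)
    print('  patch',w.sum(),np.round(P[w].mean(0),1))
    # bezel: saturated blue
    for t,zmin,zmax in [('roll',30,60),('blue_carton',80,100),('pill_jar',78,95),('tape_roll',44,60),('spray_bottle',60,160)]:
        for d in bot.cut_out(c,t)[:4]:
            q=P[d['pixels']]; g=img[d['pixels']].mean(0)
            q=q[(q[:,2]>zmin)&(q[:,2]<zmax)]
            if len(q)<20: continue
            r=cv2.minAreaRect(q[:,:2].astype(np.float32))
            if q[:,1].mean()>-60 or q[:,0].mean()<380: continue
            a=np.linalg.svd(q[:,:2]-q[:,:2].mean(0))[2][0] if len(q)<4000 else None
            print('  ',t,round(d['p'],2),'rect',np.round(r[0],1),np.round(r[1],1),round(r[2],1),'mean',np.round(q.mean(0),1),'ax',None if a is None else round(np.degrees(np.arctan2(a[1],a[0])),1),'bgr',np.round(g))
    if n=='top': cv2.imwrite('pics/crop0.png',cv2.resize(img[130:280,350:520],None,fx=4,fy=4,interpolation=2))
E
python3 fit.py; python3 -c "
from h import *
c=bot.capture('wrist'); print(np.round(c['mount'],2))"
```

```text
top hatch [530.5 255.7] [147.5 172. ] 19.22699737548828 z 110.16159034015959
  patch 407 [488.5 235.  110.6]
   roll 0.76 rect [ 541.6 -245.5] [ 49.3 112.4] 61.9 mean [ 541.4 -242.4   47. ] ax 152.2 bgr [183. 193. 202.]
   blue_carton 0.68 rect [ 426.  -231.8] [59.9 58.3] 89.4 mean [ 425.5 -230.7   91.8] ax -71.7 bgr [169. 135.  78.]
   blue_carton 0.22 rect [ 558.7 -124.7] [49.7 51.6] 44.4 mean [ 558.2 -124.2   86.7] ax 137.1 bgr [168. 178. 186.]
   pill_jar 0.92 rect [ 558.7 -124. ] [50.5 52. ] 71.0 mean [ 558.1 -124.    86.7] ax 159.0 bgr [169. 180. 189.]
   tape_roll 0.67 rect [ 659.6 -264.9] [61.9 65.7] 44.4 mean [ 658.6 -263.7   52. ] ax 135.9 bgr [169. 175. 179.]
   spray_bottle 0.7 rect [ 526.7 -370.4] [59.2 53.6] 23.7 mean [ 524.4 -363.3  110.4] ax -159.3 bgr [116. 109. 106.]
scene hatch [534.1 260.8] [144.8 182.7] 19.1095027923584 z 111.11275523610357
  patch 303 [482.5 236.6 111.4]
   roll 0.59 rect [ 546.5 -244.2] [ 49.8 113.8] 61.4 mean [ 552.1 -248.4   46.3] ax -28.5 bgr [174. 191. 202.]
   blue_carton 0.59 rect [ 431.5 -231. ] [61.6 60.2] 0.2 mean [ 434.9 -232.8   90.6] ax 1.9 bgr [140. 115.  63.]
   pill_jar 0.69 rect [ 564.1 -122.4] [51.  53.4] 41.8 mean [ 566.  -124.7   86.5] ax -45.8 bgr [140. 161. 182.]
   tape_roll 0.62 rect [ 664.6 -263.4] [64.7 66.1] 7.5 mean [ 665.9 -265.    52. ] ax -49.7 bgr [167. 180. 188.]
   spray_bottle 0.97 rect [ 537.6 -374.5] [59.3 51.2] 64.0 mean [ 545.5 -377.1  107.7] ax -109.4 bgr [143. 144. 145.]
[[-0.0000e+00 -9.5000e-01 -3.1000e-01  8.4260e+01]
 [ 1.0000e+00 -0.0000e+00 -0.0000e+00 -1.5000e-01]
 [ 0.0000e+00 -3.1000e-01  9.5000e-01 -1.5758e+02]
 [ 0.0000e+00  0.0000e+00  0.0000e+00  1.0000e+00]]
```

View pics/crop0.png

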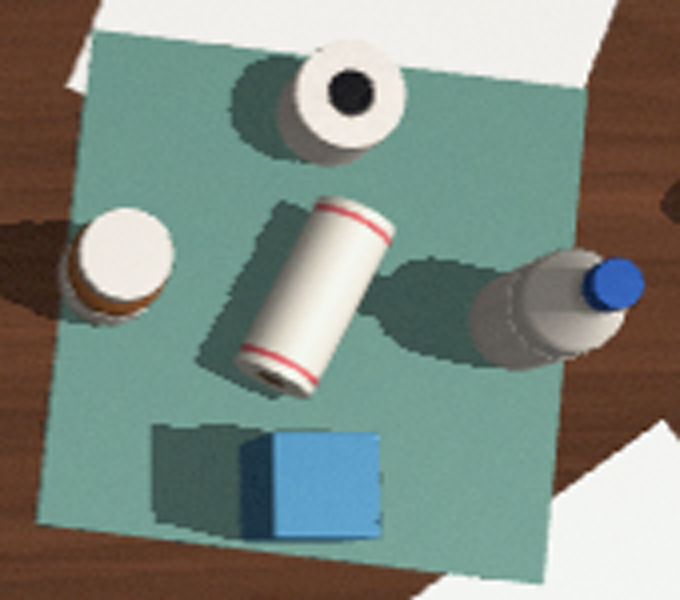

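The crop confirms it: a white roll with pink bands at crop (315,297), ringed by the tape (345,95), jar (120,265), bottle (555,310) and carton (325,485). The hatch fits at 147x172 mm, z 110, yaw 0.335, which is already the tool's yaw. I'll move towards it with the fingers shut.

>>> apply_moves(
  motion="0.056 0 0 0; 0.056 0 0 0; 0.056 0 0 0; 0.056 0 0 0; 0.056 0 0 0; 0.056 0 0 0; 0.056 0 0 0; 0.056 0 0 0",
  fingers=-1,
)

```text
time: 2.75
tool_pos: [597.7, -347.3, 226.7]
tcp_rot: [3.141, 0.0, 0.336]
contact_force: [1.1, -1.1, 0.2]
grip_width: 16.5
finger_force: 0.0
```

>>> apply_moves(
  motion="0 -0.055 0 0; 0 -0.055 0 0; 0 -0.055 0 0; 0 -0.055 0 0; 0 -0.055 0 0; 0 -0.055 0 0; 0 -0.055 0 0; 0 -0.055 0 0",
)

```text
time: 3.75
tool_pos: [450.3, 68.9, 226.9]
tcp_rot: [3.141, -0.001, 0.335]
contact_force: [0.5, 0.4, -0.2]
grip_width: 0.1
finger_force: 0.0
```

>>> apply_moves(
  motion="0 -0.055 0 0; 0 -0.055 0 0; 0 -0.04 0 0; 0.02 0 0 0; 0 0 0 0",
)

```text
time: 4.38
tool_pos: [420.9, 216.2, 226.6]
tcp_rot: [3.141, -0.0, 0.337]
contact_force: [-0.7, 0.2, -0.4]
grip_width: 0.4
finger_force: 0.0
```

```bash
python3 - <<'E'
from h import *
o=bot.get_obs(); print(o['time'],np.round(o['tool_pos'],1),np.round(o['tcp_rot'],3),np.round(o['contact_force'],1))
c=cap('scene'); P=cloud(c); T=np.linalg.inv(toolT())
cv2.imwrite('pics/s1.png',c['img'])
Q=P@T[:3,:3].T+T[:3,3]
k=(abs(Q[...,0])<150)&(abs(Q[...,1])<150)
for z0 in range(-220,0,10):
    q=Q[k&(Q[...,2]>=z0)&(Q[...,2]<z0+10)]
    if len(q)>5: print(z0,len(q),np.round(np.percentile(q[:,:2],[2,98],axis=0)).tolist())
w=cap('wrist'); cv2.imwrite('pics/w1.png',w['img'])
E
python3 -c "
import cv2,numpy as np
a=cv2.imread('pics/s1.png');b=cv2.imread('pics/w1.png')
cv2.imwrite('pics/sw1.png',np.hstack([cv2.resize(a,(400,300)),cv2.resize(b,(400,300))]))"
```

```text
4.375 [420.9 216.2 226.6] [ 3.141 -0.     0.337] [-0.7  0.2 -0.4]
-220 276 [[-28.0, -1.0], [42.0, 40.0]]
-210 248 [[-31.0, 3.0], [42.0, 39.0]]
-200 193 [[-28.0, -2.0], [42.0, 40.0]]
-190 158 [[-20.0, 2.0], [34.0, 32.0]]
-180 308 [[-30.0, -11.0], [40.0, 38.0]]
-170 171 [[-30.0, -49.0], [40.0, 38.0]]
-160 138 [[-28.0, -32.0], [40.0, 19.0]]
-150 128 [[-16.0, -4.0], [26.0, 18.0]]
-140 170 [[-16.0, -27.0], [29.0, 17.0]]
-130 159 [[-18.0, -43.0], [29.0, 18.0]]
-120 187 [[-20.0, -47.0], [29.0, 87.0]]
-110 915 [[-28.0, -87.0], [41.0, 96.0]]
-100 346 [[-29.0, -82.0], [41.0, 95.0]]
-90 383 [[-27.0, -81.0], [40.0, 92.0]]
-80 276 [[-30.0, -82.0], [41.0, 89.0]]
-70 107 [[-30.0, -83.0], [39.0, 88.0]]
-30 15 [[-3.0, 15.0], [16.0, 20.0]]
-20 48 [[-4.0, 5.0], [16.0, 19.0]]
-10 25 [[-5.0, -9.0], [16.0, 14.0]]
```

View pics/sw1.png

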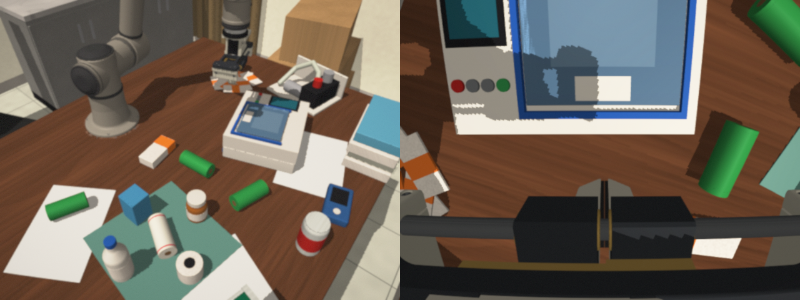

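The left half (scene) shows the gripper clear of things. The right half (wrist) shows the shut hatch with its white patch at (603,88) and the recorder's front edge. The gripper's bar is ±95 along the closing direction, so its clearance to the open hatch and to the bottle matters. Next I'll refine the hatch pose and finger shape from the wrist depth.

```bash
python3 - <<'E'
from h import *
c=cap('wrist'); P=cloud(c); T=toolT(); Ti=np.linalg.inv(T); Q=P@Ti[:3,:3].T+Ti[:3,3]
hsv=cv2.cvtColor(c['img'],cv2.COLOR_BGR2HSV)
# fingers
for z0 in range(-70,4,5):
    k=(abs(Q[...,0])<40)&(abs(Q[...,1])<100)&(Q[...,2]>=z0)&(Q[...,2]<z0+5)
    q=Q[k]
    if len(q)>5: print(z0,len(q),np.round(np.percentile(q[:,:2],[2,98],axis=0)).tolist())
a=0.335; M=np.array([[np.cos(a),np.sin(a)],[-np.sin(a),np.cos(a)]])
h=bot.cut_out(c,'hatch'); print(len(h),h and h[0]['p'])
if h:
    m=h[0]['pixels']&(abs(P[...,2]-110)<8); q=P[m]
    r=cv2.minAreaRect(q[:,:2].astype(np.float32)); print('hatch',np.round(r[0],1),np.round(r[1],1),r[2],np.median(q[:,2]))
w=(hsv[...,1]<70)&(hsv[...,2]>120)&(abs(P[...,2]-110)<4)
n,L,S,C=cv2.connectedComponentsWithStats(w.astype(np.uint8))
for i in range(1,n):
    if S[i,4]>150:
        q=P[L==i]; r=cv2.minAreaRect(q[:,:2].astype(np.float32)); print('white',S[i],np.round(r[0],1),np.round(r[1],1),round(r[2],1),np.round(np.median(q[:,2]),1))
# casing front edge: points at z~98 
k=(abs(P[...,2]-98)<3)&(P[...,0]>300)&(P[...,1]>50); q=P[k][:,:2]@M.T
print('casing xr lo, yr lo/hi',np.percentile(q,[0.5,1,2],axis=0).round(1).tolist(),np.percentile(q,[98,99],axis=0).round(1).tolist())
print('tcp r',M@toolT()[:2,3])
E
```

```text
-70 2287 [[-3.0, -84.0], [37.0, 80.0]]
-65 44 [[-5.0, -80.0], [26.0, 79.0]]
-50 141 [[-10.0, -3.0], [10.0, 2.0]]
-45 113 [[-9.0, -3.0], [10.0, 2.0]]
-40 131 [[9.0, -4.0], [11.0, 3.0]]
-35 133 [[9.0, -4.0], [11.0, 3.0]]
-30 132 [[9.0, -5.0], [12.0, 6.0]]
-25 511 [[9.0, -17.0], [12.0, 16.0]]
-20 503 [[9.0, -17.0], [12.0, 16.0]]
-15 468 [[-8.0, -16.0], [12.0, 15.0]]
-10 357 [[-1.0, -12.0], [12.0, 11.0]]
-5 165 [[9.0, -8.0], [11.0, 8.0]]
0 9 [[9.0, -4.0], [11.0, 3.0]]
1 0.94
hatch [513.  250.3] [106.4 170.5] 19.133419036865234 110.21758824970863
white [ 280  120   90   42 3645] [479.8 238. ] [27.5 60.9] 19.3 110.6
white [308 166 138   2 203] [475.5 198.2] [ 1.1 95. ] 19.3 110.1
casing xr lo, yr lo/hi [[477.6, -42.0], [477.9, -41.4], [478.6, -40.4]] [[620.0, 245.2], [622.3, 246.4]]
tcp r [467.4090619   64.90425405]
```

The patch is at (479.8, 238.0), z 110.6, which agrees with the hatch fit. In recorder axes the well centre is (587.2, 67). Next I press.

>>> apply_moves(
  motion="0.04 -0.002 0 0; 0.024 0 0 0; 0 0 0.05 0; 0 0 0.04 0; 0 0 0.02 0; 0 0 0.005 0; 0 0 0.004 0; 0 0 0 0",
)

```text
time: 5.58
tool_pos: [480.8, 238.6, 108.5]
tcp_rot: [3.141, -0.002, 0.336]
contact_force: [0.7, 0.0, 0.1]
grip_width: 0.4
finger_force: 0.0
```

>>> apply_moves(
  motion="0 0 0.002 0; 0 0 0.002 0; 0 0 0 0",
)

```text
time: 5.95
tool_pos: [481.0, 238.7, 104.7]
tcp_rot: [3.141, -0.002, 0.336]
contact_force: [-1.3, -0.9, 5.4]
grip_width: 0.5
finger_force: 3.2
```

>>> apply_moves(
  motion="0 0 -0.01 0; 0 0 -0.04 0; 0 0 -0.05 0; 0 0 -0.05 0; 0 0 0 0; 0 0 0 0; 0 0 0 0",
)

```text
time: 6.82
tool_pos: [479.5, 238.4, 252.3]
tcp_rot: [-3.142, 0.003, 0.336]
contact_force: [-0.3, -0.0, -0.4]
grip_width: 0.6
finger_force: 0.0
```

```bash
cat > hang.py <<'E'
from h import *
a=0.336; M=np.array([[np.cos(a),np.sin(a)],[-np.sin(a),np.cos(a)]])
def rc(P): # recorder coords, well centre origin
    Q=P.copy(); Q[...,:2]=P[...,:2]@M.T-np.array([587.2,67]); return Q
def hatch(n='scene'):
    c=cap(n); Q=rc(cloud(c))
    for d in bot.cut_out(c,'hatch')[:1]:
        q=Q[d['pixels']]; q=q[(q[:,2]>103)&(abs(q[:,0])<160)&(abs(q[:,1])<95)]
        v=q[:,[0,2]]-q[:,[0,2]].mean(0); s=np.linalg.svd(v,full_matrices=False)[2][0]
        print(n,'p',d['p'],len(q),'ang',np.arctan2(abs(s[1]),-s[0]*np.sign(s[1])),'mean',q.mean(0).round(1),'hi',np.percentile(q,[2,98],axis=0).round().tolist())
    return c,Q
E
python3 - <<'E'
from hang import *
for n in('scene','top'): c,_=hatch(n); cv2.imwrite(f'pics/{n}2.png',c['img'])
print(bot.get_obs()['time'],bot.get_obs()['tool_pos'])
E
```

```text
scene p 0.91 3313 ang 0.5386324284882732 mean [ 12.8 -11.4 149. ] hi [[-46.0, -85.0, 112.0], [73.0, 78.0, 184.0]]
top p 0.65 1198 ang 0.8078490717660501 mean [ 20.4 -37.6 144.9] hi [[-55.0, -86.0, 110.0], [71.0, 12.0, 324.0]]
7.025 [479.98997123 238.45935912 252.86392836]
```

The hatch is popped to about 0.54 rad, with its front edge near x=-52, z=184 in recorder axes. I'll back off, lower in front of the edge, then push up and over along the arc.

>>> apply_moves(
  motion="-0.03 0 0 0; 0 0 0.045 0; 0 0 0.042 0; 0.012 0 0 0; 0.011 0 -0.003 0; 0.011 0 -0.014 0; 0.011 0 -0.014 0; 0 0 0 0",
)

```text
time: 8.02
tool_pos: [496.8, 244.3, 201.0]
tcp_rot: [3.141, -0.006, 0.336]
contact_force: [-2.8, -0.8, 2.4]
grip_width: 0.6
finger_force: 1.1
```

```bash
python3 - <<'E'
from hang import *
hatch('scene'); o=bot.get_obs(); print(rc(np.array(o['tool_pos'])),o['contact_force'].round(1))
E
```

```text
scene p 0.92 2817 ang 0.8262054575801502 mean [ 26.8 -13.  165.6] hi [[-22.0, -85.0, 113.0], [75.0, 78.0, 216.0]]
[-3.95960627e+01 -1.56630670e-01  1.98892911e+02] [-3.  -1.3  2.5]
```

>>> apply_moves(
  motion="0.011 0 -0.011 0; 0.011 0 -0.01 0; 0.013 0 -0.008 0; 0.013 0 -0.007 0; 0.014 0 -0.005 0; 0.014 0 -0.005 0; 0 0 0 0",
)

```text
time: 9.0
tool_pos: [566.9, 268.7, 243.5]
tcp_rot: [3.142, -0.001, 0.336]
contact_force: [0.3, 0.3, -0.2]
grip_width: 0.4
finger_force: 0.0
```

```bash
python3 - <<'E'
from hang import *
hatch('scene'); o=bot.get_obs(); print(rc(np.array(o['tool_pos'])),o['contact_force'].round(1))
E
```

```text
hang.py:9: RuntimeWarning: Mean of empty slice.
  v=q[:,[0,2]]-q[:,[0,2]].mean(0); s=np.linalg.svd(v,full_matrices=False)[2][0]
  ret = um.true_divide(
Traceback (most recent call last):
  File "hang.py", line 9, in hatch
    v=q[:,[0,2]]-q[:,[0,2]].mean(0); s=np.linalg.svd(v,full_matrices=False)[2][0]
                                       ~~~~~~~~~~~~~~~~~~~~~~~~~~~~~~~~~~~~~~~^^^
IndexError: index 0 is out of bounds for axis 0 with size 0
```

```bash
python3 - <<'E'
from hang import *
ims=[]
for n in('scene','top'):
    c=cap(n); Q=rc(cloud(c)); ims.append(cv2.resize(c['img'],(400,300)))
    k=(abs(Q[...,1])<80)&(Q[...,0]>-80)&(Q[...,0]<160)&(Q[...,2]>115)&(Q[...,2]<255)
    q=Q[k]; 
    for z in range(115,255,15):
        s=q[(q[:,2]>=z)&(q[:,2]<z+15)]
        if len(s): print(n,z,len(s),np.percentile(s[:,0],[5,50,95]).round())
cv2.imwrite('pics/st3.png',np.hstack(ims))
E
```

```text
scene 115 71 [75. 76. 77.]
scene 130 82 [73. 74. 75.]
scene 145 84 [70. 71. 73.]
scene 160 86 [68. 69. 70.]
scene 175 96 [65. 67. 68.]
scene 190 91 [63. 64. 66.]
scene 205 99 [61. 62. 63.]
scene 220 92 [41. 59. 61.]
scene 235 141 [31. 56. 58.]
scene 250 81 [38. 53. 56.]
top 115 2 [64. 64. 64.]
top 130 3 [62. 63. 64.]
top 145 1 [60. 60. 60.]
top 160 1 [57. 57. 57.]
top 175 19 [55. 56. 57.]
top 190 22 [53. 54. 55.]
top 235 5 [50. 51. 52.]
top 250 9 [49. 50. 50.]
```

View pics/st3.png

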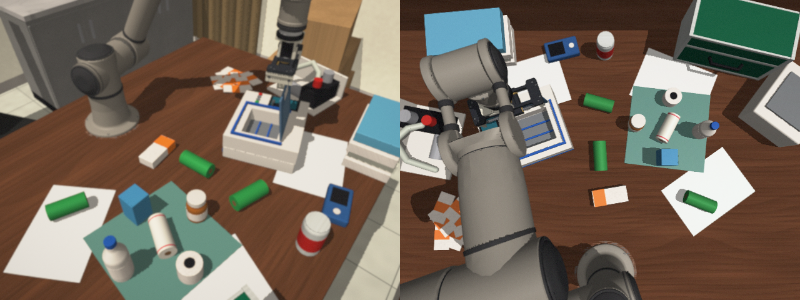

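The scene half shows the hatch standing almost upright, about 1.43 rad, with the well and its two ribs visible. I'll keep pushing over.

>>> apply_moves(
  motion="0.014 0 0 0; 0.014 0 0 0; 0.01 0 0 0; 0.008 0 0 0; 0.006 0 0 0; 0 0 0 0",
)

```text
time: 9.95
tool_pos: [615.4, 285.7, 243.4]
tcp_rot: [3.141, 0.0, 0.336]
contact_force: [-0.6, -0.8, -0.0]
grip_width: 0.6
finger_force: 0.0
```

>>> apply_moves(
  motion="-0.03 0 0 0; -0.05 0 0 0; 0 0 -0.03 0; 0 0 0 0; 0 0 0 0; 0 0 0 0",
)

```text
time: 10.7
tool_pos: [539.9, 259.3, 272.8]
tcp_rot: [3.142, 0.001, 0.336]
contact_force: [-0.3, 0.3, 0.8]
grip_width: 0.0
finger_force: 0.0
```

```bash
python3 - <<'E'
from hang import *
for n in('scene',):
    c=cap(n); Q=rc(cloud(c))
    k=(abs(Q[...,1])<84)&(Q[...,0]>20)&(Q[...,0]<160)&(Q[...,2]>112)&(Q[...,2]<255)
    q=Q[k]
    for z in range(115,255,15):
        s=q[(q[:,2]>=z)&(q[:,2]<z+15)]
        if len(s): print(n,z,len(s),np.percentile(s[:,0],[5,50,95]).round())
# ribs from scene/wrist
for n in ('scene','wrist'):
    c=cap(n); Q=rc(cloud(c)); cv2.imwrite(f'pics/{n}4.png',c['img'])
    for nm,lo,hi in (('floor',40,50.5),('rib',51,57),('top',94,102),('bez',104,110)):
        k=(abs(Q[...,1])<130)&(abs(Q[...,0])<125)&(Q[...,2]>lo)&(Q[...,2]<hi); q=Q[k]
        if len(q)>20:
            hx=np.histogram(q[abs(q[:,1])<50][:,0],bins=np.arange(-126,126,6)); 
            print(n,nm,len(q),np.median(q[:,2]).round(1),{int(b):int(v) for v,b in zip(*hx) if v>15},'y',np.percentile(q[:,1],[1,99]).round())
E
```

```text
scene 115 134 [48. 78. 81.]
scene 130 130 [81. 84. 88.]
scene 145 136 [87. 91. 94.]
scene 160 136 [ 93.  97. 100.]
scene 175 113 [100. 103. 106.]
scene 190 118 [106. 109. 113.]
scene 205 130 [112. 115. 118.]
scene 220 168 [114. 120. 124.]
scene 235 264 [106. 127. 131.]
scene floor 1305 48.6 {-54: 39, -48: 40, -42: 40, -36: 33, -30: 45, -24: 26, -12: 42, -6: 38, 0: 44, 6: 41, 12: 39, 18: 23, 30: 33, 36: 38, 42: 37, 48: 35, 54: 35} y [-112.   72.]
scene rib 574 53.9 {-18: 48, 18: 16, 24: 38} y [-113.   73.]
scene top 3708 98.6 {-108: 45, -102: 77, -96: 78, -78: 83, -72: 78, -66: 77, -60: 75, 60: 40, 66: 83, 90: 28, 96: 46, 102: 63, 108: 78, 114: 87} y [-111.  128.]
scene bez 721 107.2 {-90: 23, -84: 77, -78: 18} y [-98. 111.]
wrist floor 14325 48.2 {-60: 544, -54: 516, -48: 552, -42: 531, -36: 547, -30: 494, -18: 509, -12: 581, -6: 604, 0: 599, 6: 605, 12: 482, 18: 75, 24: 610, 30: 614, 36: 660, 42: 680, 48: 627, 54: 209} y [-69.  69.]
wrist rib 2289 53.5 {-60: 204, -24: 498, -18: 195, 12: 24, 18: 624, 24: 27} y [-70.  70.]
wrist top 22380 97.8 {-84: 115, -78: 188, -72: 343, -66: 598, -60: 234, 60: 844, 66: 483} y [-109.  129.]
wrist bez 3912 106.5 {-90: 44, -84: 77, 66: 22} y [-96.  96.]
```

The hatch reads slope 0.4 (1.95 rad) and stays open, and the wrist view puts the ribs symmetric about the estimated well centre. Now to the roll. I'll turn the gripper about 0.25 rad from square to it so the long bar clears bottle and jar; the roll will align itself on closing.

>>> apply_moves(
  motion="-0.02 0.053 0 0; -0.02 0.053 0 0; -0.02 0.053 0 0; -0.02 0.053 0 0; -0.02 0.053 0 0; -0.02 0.053 0 0; -0.02 0.053 0 0; -0.02 0.053 0 0",
  fingers=1,
)

```text
time: 11.85
tool_pos: [528.2, -195.6, 273.5]
tcp_rot: [-3.141, 0.0, 0.336]
contact_force: [0.0, -0.3, 0.7]
grip_width: 75.6
finger_force: 0.0
```

>>> apply_moves(
  motion="0 0.05 0 -9.8; 0 0 0 -9.8; 0 0 0 -9.8; 0 0 0 -9.8; 0 0 0 -9.8; 0 0 0 -9.8; 0 0 0 -9.8; 0 0 0 -9.8",
)

```text
time: 12.85
tool_pos: [544.9, -241.0, 273.3]
tcp_rot: [-3.141, -0.0, 1.71]
contact_force: [0.5, -0.6, 0.4]
grip_width: 91.9
finger_force: 0.0
```

>>> apply_moves(
  motion="0 0 0 -9.8; 0 0 0 -9.8; 0 0 0 -9.8; 0 0 0 -10.0; 0 0 0 0; 0 0 0 0",
)

```text
time: 13.6
tool_pos: [544.9, -240.9, 273.5]
tcp_rot: [-3.141, -0.0, 2.388]
contact_force: [0.2, 0.7, 0.3]
grip_width: 91.7
finger_force: 0.0
```

```bash
cat > rl.py <<'E'
from h import *
c=cap('wrist'); P=cloud(c); T=toolT(); Ti=np.linalg.inv(T)
o=bot.get_obs(); print(o['time'],o['tool_pos'].round(1),o['tcp_rot'].round(3))
for t,lo,hi in [('roll',32,58),('blue_carton',84,96),('pill_jar',60,95),('spray_bottle',84,160),('tape_roll',46,58)]:
    for d in bot.cut_out(c,t)[:1]:
        q=P[d['pixels']]; q=q[(q[:,2]>lo)&(q[:,2]<hi)]
        if len(q)<20: continue
        r=cv2.minAreaRect(q[:,:2].astype(np.float32)); tc=Ti@np.r_[r[0],0,1]
        print(t,round(d['p'],2),len(q),'rect',np.round(r[0],1),np.round(r[1],1),round(r[2],1),'top z',np.percentile(q[:,2],97).round(1),'tool',tc[:2].round(1))
        if t=='roll':
            s=q[q[:,2]>np.percentile(q[:,2],97)-4]; print('  ridge',s.mean(0).round(1)); v=np.linalg.svd(s[:,:2]-s[:,:2].mean(0),full_matrices=False)[2][0]; print('  axis',np.degrees(np.arctan2(v[1],v[0])).round(1))
cv2.imwrite('pics/w5.png',c['img'])
E
python3 rl.py
```

```text
13.65 [ 544.9 -241.   273.6] [-3.142 -0.     2.389]
roll 0.92 5209 rect [ 543.2 -244.3] [ 48.9 112.2] 61.3 top z 52.2 tool [-1.1 -3.5]
  ridge [ 540.7 -242.9   50.4]
  axis -28.5
blue_carton 0.57 5478 rect [ 427.7 -231.3] [60.8 60.8] 88.8 top z 93.0 tool [ 92.1 -73. ]
pill_jar 0.55 3381 rect [ 559.2 -124.7] [53.9 52.8] 16.7 top z 88.0 tool [68.9 94.7]
spray_bottle 0.8 1987 rect [ 528.3 -365.2] [59.9 45.5] 11.3 top z 114.4 tool [ -72.9 -102. ]
```

View pics/w5.png

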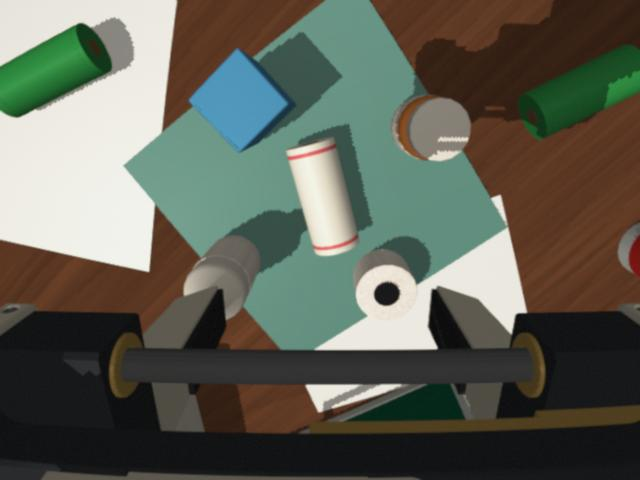

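The wrist view shows the white roll at (322,196) between the open fingers, with the bottle at (230,275), jar at (435,128), carton at (240,100) and tape at (385,285). The roll's centre is (543.2,-244.3), axis -28.5°, 49x112 mm with top at 52, all as they should be. The bar clears bottle and jar, so I'll descend.

>>> apply_moves(
  motion="-0.001 -0.0035 0.05 0; 0 0 0.05 0; 0 0 0.05 0; 0 0 0.04 0; 0 0 0.03 0; 0 0 0.02 0; 0 0 0.0 0",
)

```text
time: 14.78
tool_pos: [542.2, -243.7, 32.2]
tcp_rot: [-3.141, -0.003, 2.391]
contact_force: [-0.4, 0.4, 0.1]
grip_width: 91.8
finger_force: 0.0
```

```bash
python3 rl.py
```

```text
14.825 [ 543.1 -244.1   33.6] [-3.141e+00 -1.000e-03  2.391e+00]
roll 0.72 21656 rect [ 543.6 -244. ] [ 48.6 113.6] 60.9 top z 51.9 tool [-0.4  0.4]
  ridge [ 529.6 -236.3   50.4]
  axis -28.3
blue_carton 0.77 36871 rect [ 432.3 -231.6] [60.9 51.8] 89.1 top z 92.8 tool [ 89.6 -66.4]
pill_jar 0.79 12951 rect [ 549.4 -133.5] [28.  54.9] 42.7 top z 87.4 tool [70.8 85.2]
```

>>> apply_moves(
  motion="0 0 0.008 0; 0 0 0.0045 0; 0 0 0 0",
)

```text
time: 15.45
tool_pos: [542.8, -244.0, 20.6]
tcp_rot: [-3.141, -0.001, 2.392]
contact_force: [-0.7, -0.3, -1.3]
grip_width: 92.0
finger_force: 0.0
```

>>> apply_moves(
  motion="0 0 0 0; 0 0 0 0; 0 0 0 0; 0 0 0 0; 0 0 0 0; 0 0 0 0; 0 0 0 0; 0 0 0 0",
  fingers=-1,
)

```text
time: 16.45
tool_pos: [543.2, -244.3, 21.3]
tcp_rot: [-3.142, 0.0, 2.392]
contact_force: [-0.6, -0.0, 1.3]
grip_width: 53.8
finger_force: 26.9
```

>>> apply_moves(
  motion="0 0 0 0; 0 0 0 0; 0 0 0 0; 0 0 0 0",
)

```text
time: 16.95
tool_pos: [543.2, -244.2, 21.3]
tcp_rot: [-3.142, 0.0, 2.392]
contact_force: [-0.3, 0.1, 1.6]
grip_width: 53.9
finger_force: 26.9
```

```bash
python3 rl.py; cp pics/w5.png pics/w6.png
```

```text
17.0 [ 543.2 -244.2   21.3] [-3.142  0.     2.392]
roll 0.88 23224 rect [ 543.3 -244.1] [ 48.9 112.8] 61.2 top z 52.0 tool [0.1 0.2]
  ridge [ 526.7 -234.6   50.4]
  axis -28.6
blue_carton 0.7 35348 rect [ 437.2 -231.3] [60.1 42.5] 89.3 top z 92.8 tool [ 86.4 -62.8]
pill_jar 0.96 10299 rect [ 549.3 -136.7] [23.2 53.7] 51.1 top z 86.9 tool [68.8 82.8]
```

View pics/w6.png

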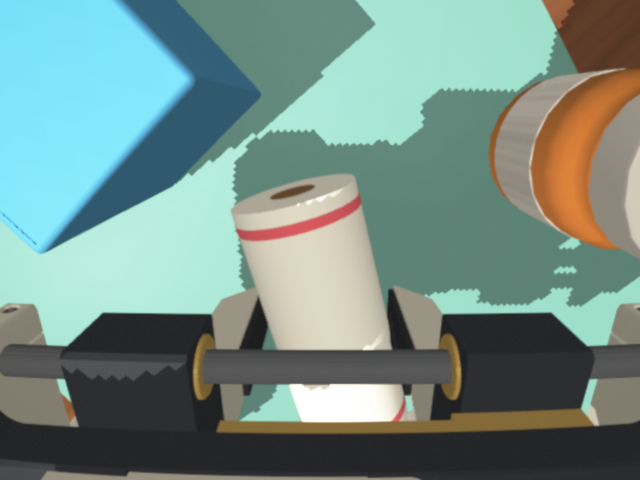

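The view shows the roll (310,300) still skewed about 14.5° between the pads: friction jams it at 53.8 mm instead of aligning it. I'll lift it slightly, carry it a little away from carton and bottle while turning, set it down, reopen a little and turn back square.

>>> apply_moves(
  motion="0 0 -0.006 0; 0 0 -0.006 0; -0.004 0.0065 0 0; -0.0043 0.0066 0 0; 0 0 0 4.5; 0 0 0 4.5; 0 0 0 4.5; 0 0 0 0",
)

```text
time: 18.25
tool_pos: [558.5, -240.0, 32.9]
tcp_rot: [-3.141, -0.0, 2.157]
contact_force: [-0.5, -0.4, -1.3]
grip_width: 54.0
finger_force: 26.9
```

```bash
python3 rl.py
```

```text
18.3 [ 558.5 -240.1   33. ] [-3.141 -0.     2.158]
roll 0.87 8702 rect [ 558.2 -239.5] [ 49.4 111.9] 47.4 top z 57.8 tool [0.6 0.1]
  ridge [ 547.4 -224.4   56.1]
  axis -39.3
blue_carton 0.65 11552 rect [ 454.9 -226.3] [25.5 65.6] 23.8 top z 92.6 tool [ 68.9 -78.6]
pill_jar 0.95 28414 rect [ 557.  -129.1] [44.5 51.1] 42.0 top z 87.8 tool [93.2 60.2]
```

>>> apply_moves(
  motion="0 0 0.006 0; 0 0 0.004 0; 0 0 0.0018 0; 0 0 0 0",
)

```text
time: 19.05
tool_pos: [558.2, -240.2, 21.3]
tcp_rot: [-3.142, -0.0, 2.156]
contact_force: [-0.0, -0.4, -2.3]
grip_width: 53.6
finger_force: 26.9
```

>>> apply_moves(
  motion="0 0 0 0; 0 0 0 0; 0 0 0 0; 0 0 0 -5; 0 0 0 -5; 0 0 0 -4.5; 0 0 0 0",
  fingers=0.55,
)

```text
time: 19.92
tool_pos: [558.3, -240.3, 21.5]
tcp_rot: [3.142, 0.0, 2.409]
contact_force: [-0.1, -0.3, 0.1]
grip_width: 71.2
finger_force: 0.0
```

```bash
python3 rl.py
```

```text
19.975 [ 558.2 -240.3   21.5] [-3.142  0.     2.408]
roll 0.88 22850 rect [ 555.2 -237.9] [ 49.1 104.9] 47.6 top z 52.0 tool [ 3.9 -0.2]
  ridge [ 543.5 -227.2   50.4]
  axis -41.8
blue_carton 0.75 19339 rect [ 444.5 -231. ] [59.5 28.1] 89.3 top z 92.8 tool [ 90.7 -69.2]
pill_jar 0.94 17123 rect [ 549.2 -133.4] [27.9 55.1] 41.9 top z 87.5 tool [78.3 73.3]
```

The roll is square to the pads (138.0° for both) and centred to 0.2 mm, so I grip.

>>> apply_moves(
  motion="0 0 0 0; 0 0 0 0; 0 0 0 0; 0 0 0 0; 0 0 0 0; 0 0 0 0",
  fingers=-1,
)

```text
time: 20.98
tool_pos: [558.2, -240.2, 21.4]
tcp_rot: [-3.142, 0.0, 2.409]
contact_force: [0.4, -0.6, 0.6]
grip_width: 49.1
finger_force: 30.0
```

>>> apply_moves(
  motion="0 0 -0.02 0; 0 0 -0.04 0; 0 0 -0.05 0; 0 0 -0.05 0; 0 0 -0.04 0; 0 0 0 9.6; 0 0 0 9.6; 0 0 0 9.6",
)

```text
time: 21.98
tool_pos: [557.9, -240.1, 221.1]
tcp_rot: [-3.141, -0.001, 1.901]
contact_force: [-0.7, 0.2, -1.8]
grip_width: 49.3
finger_force: 30.0
```

>>> apply_moves(
  motion="0.03 0.007 0 0; 0.053 0.0122 0 0; 0.053 0.0122 0 0; 0.053 0.0122 0 0; 0.053 0.0122 0 0; 0.053 0.0122 0 0; 0.053 0.0122 0 0; 0.053 0.0122 0 0",
)

```text
time: 22.98
tool_pos: [512.7, 170.4, 221.2]
tcp_rot: [-3.141, 0.0, 1.907]
contact_force: [0.9, 0.3, -1.1]
grip_width: 49.2
finger_force: 30.0
```

>>> apply_moves(
  motion="0.05 0.0122 0 0; 0.027 0.005 0 0; 0 0 0 0; 0 0 0 0",
)

```text
time: 23.48
tool_pos: [504.1, 246.6, 221.1]
tcp_rot: [-3.141, 0.001, 1.907]
contact_force: [-0.0, -0.5, -1.3]
grip_width: 49.0
finger_force: 30.0
```

```bash
cat > pl.py <<'E'
from hang import *
import sys
o=bot.get_obs(); T=toolT(); print(o['time'],o['tool_pos'].round(1),o['tcp_rot'].round(3),'r',rc(np.array(o['tool_pos'])).round(1),'F',o['contact_force'].round(1),'w',o['grip_width'].round(1),o['finger_force'].round(1))
c=cap('wrist'); P=cloud(c); Q=rc(P); cv2.imwrite('pics/%s.png'%sys.argv[1],c['img'])
for d in bot.cut_out(c,'roll')[:1]:
    q=Q[d['pixels']]; zt=np.percentile(q[:,2],98); q=q[q[:,2]>zt-15]
    r=cv2.minAreaRect(q[:,:2].astype(np.float32)); s=q[q[:,2]>zt-4]; print('roll',round(d['p'],2),len(q),np.round(r[0],1),np.round(r[1],1),round(r[2],1),'top',zt.round(1))
    v=np.linalg.svd(s[:,:2]-s[:,:2].mean(0),full_matrices=False)[2][0]; print('  axis vs y (rad)',np.arctan(v[0]/v[1]).round(3),'ridge x',s[:,0].mean().round(1))
k=(abs(Q[...,1])<84)&(Q[...,0]>62)&(Q[...,0]<145)
for z in range(112,250,12):
    s=Q[k&(Q[...,2]>=z)&(Q[...,2]<z+12)]
    if len(s)>10: print('hatch z',z+6,len(s),np.percentile(s[:,0],[5,50,95]).round(1))
for nm,lo,hi in (('rib',51.5,56.5),('casing top',95,101)):
    q=Q[(abs(Q[...,1])<66)&(abs(Q[...,0])<110)&(Q[...,2]>lo)&(Q[...,2]<hi)]
    hx=np.histogram(q[:,0],bins=np.arange(-110,110,2)); print(nm,{int(b):int(v) for v,b in zip(*hx) if v>25})
E
python3 pl.py w7
```

```text
Traceback (most recent call last):
  File "pl.py", line 3, in <module>
    o=bot.get_obs(); T=toolT(); print(o['time'],o['tool_pos'].round(1),o['tcp_rot'].round(3),'r',rc(np.array(o['tool_pos'])).round(1),'F',o['contact_force'].round(1),'w',o['grip_width'].round(1),o['finger_force'].round(1))
                                                                                                                                                                          ^^^^^^^^^^^^^^^^^^^^^
AttributeError: 'float' object has no attribute 'round'
```

```bash
sed -i "s/o\['grip_width'\].round(1),o\['finger_force'\].round(1)/o['grip_width'],o['finger_force']/" pl.py; python3 pl.py w7; python3 - <<'E'
from hang import *
c=cap('scene'); Q=rc(cloud(c))
k=(abs(Q[...,1])<84)&(Q[...,0]>68)&(Q[...,0]<145)
for z in range(112,250,12):
    s=Q[k&(Q[...,2]>=z)&(Q[...,2]<z+12)]
    if len(s)>10: print('hatch z',z+6,len(s),np.percentile(s[:,0],[5,50,95]).round(1),np.percentile(s[:,1],[5,95]).round(0))
print(c['W'][:3,3].round(),rc(c['W'][:3,3]).round())
E
```

```text
23.475 [504.1 246.6 221.1] [-3.141e+00  1.000e-03  1.907e+00] r [-30.   -0.4 221.1] F [-0.  -0.5 -1.3] w 48.97914507202833 29.99794363975525
roll 0.96 0 [0. 0.] [0. 0.] 0.0 top nan
hatch z 118 103 [73.8 76.3 78.9] [-82.  71.]
hatch z 130 97 [78.9 81.2 83.9] [-77.  74.]
hatch z 142 103 [83.6 86.1 89. ] [-81.  70.]
hatch z 154 111 [88.3 91.  93.9] [-80.  75.]
hatch z 166 103 [93.5 96.  98.5] [-81.  71.]
hatch z 178 99 [ 98.3 101.1 104. ] [-79.  75.]
hatch z 190 87 [103.5 106.2 109. ] [-83.  68.]
hatch z 202 97 [108.6 111.1 113.7] [-82.  72.]
hatch z 214 104 [113.1 115.5 118.2] [-81.  73.]
hatch z 226 121 [115.1 119.8 122.5] [-83.  74.]
hatch z 238 270 [106.9 125.7 131.2] [-82.  70.]
hatch z 250 49 [105.2 126.5 128.8] [-82.  74.]
[ 922. -502.  751.] [ 117. -845.  751.]pl.py:8: RuntimeWarning: Mean of empty slice.
  v=np.linalg.svd(s[:,:2]-s[:,:2].mean(0),full_matrices=False)[2][0]; print('  axis vs y (rad)',np.arctan(v[0]/v[1]).round(3),'ridge x',s[:,0].mean().round(1))
  ret = um.true_divide(
Traceback (most recent call last):
  File "pl.py", line 8, in <module>
    v=np.linalg.svd(s[:,:2]-s[:,:2].mean(0),full_matrices=False)[2][0]; print('  axis vs y (rad)',np.arctan(v[0]/v[1]).round(3),'ridge x',s[:,0].mean().round(1))
      ~~~~~~~~~~~~~~~~~~~~~~~~~~~~~~~~~~~~~~~~~~~~~~~~~~~~~~~~~~~~~^^^
IndexError: index 0 is out of bounds for axis 0 with size 0
```

View pics/w7.png

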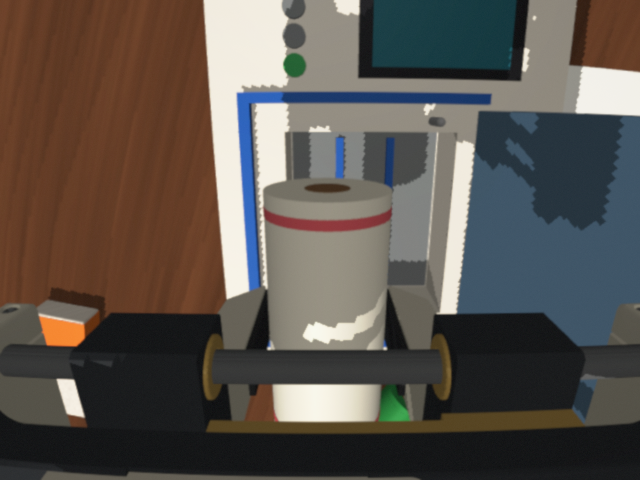

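The wrist view shows the roll held straight at (327,300) over the well, ribs at (340,150) and (390,160), and the open hatch at right (560,200). I'll fix the NaN handling and get the hatch and roll measures.

```bash
sed -i "s/q=Q\[d\['pixels'\]\]; zt/q=Q[d['pixels']]; q=q[~np.isnan(q[:,0])]; zt/" pl.py; python3 pl.py w8
```

```text
23.625 [504.4 246.1 221.4] [-3.141  0.     1.905] r [-29.8  -1.  221.4] F [-0.1 -0.1 -1. ] w 49.0314828890423 29.997974932193756
roll 0.78 27 [ -8.4 -13.8] [ 7.3 73.4] 10.0 top 231.9
  axis vs y (rad) -0.158 ridge x -12.2
hatch z 118 2676 [71.3 73.6 75.9]
hatch z 130 3038 [75.9 78.4 80.9]
hatch z 142 3210 [80.8 83.2 85.5]
hatch z 154 3569 [85.5 88.  90.3]
hatch z 166 3936 [90.3 92.8 95.3]
hatch z 178 4317 [ 95.2  97.6 100. ]
hatch z 190 5197 [ 99.9 102.4 104.8]
hatch z 202 6093 [104.7 107.2 109.6]
hatch z 214 3533 [109.1 111.  113.6]
hatch z 226 98 [113.  114.4 115.3]
rib {-24: 82, -22: 95, -20: 111, -18: 40, 18: 118, 20: 119, 22: 121, 58: 36, 60: 204}
casing top {-110: 353, -108: 423, -106: 427, -104: 411, -102: 418, -100: 431, -98: 408, -96: 427, -94: 400, -92: 60, -84: 53, -82: 435, -80: 410, -78: 287, -76: 147, -74: 137, -72: 133, -70: 134, -68: 129, -66: 127, -64: 126, -62: 128, 58: 68, 60: 516, 62: 453, 64: 449, 66: 448, 68: 455, 70: 432, 72: 374}
```

>>> apply_moves(
  motion="0.001 0.017 0 0; 0 0 0.04 0; 0 0 0.035 0; 0 0 0.03 0; 0 0 0.015 0; 0 0 0 0; 0 0 0 0",
)

```text
time: 24.6
tool_pos: [520.8, 253.9, 102.7]
tcp_rot: [3.139, 0.0, 1.906]
contact_force: [-0.2, 0.3, -1.8]
grip_width: 49.2
finger_force: 30.0
```

```bash
python3 pl.py w9 | grep -v casing
```

```text
24.6 [520.8 253.9 102.7] [3.139 0.    1.906] r [-11.8   1.  102.7] F [-0.2  0.3 -1.8] w 49.20328740429931 29.998001754283905
roll 0.77 21798 [-12.    5.2] [ 46.2 103.8] 0.1 top 133.4
  axis vs y (rad) 0.001 ridge x -12.0
hatch z 118 5793 [71.3 73.7 76.1]
hatch z 130 7163 [76.1 78.6 80.9]
hatch z 142 8148 [80.7 83.1 85.3]
hatch z 154 712 [84.8 86.2 87.4]
hatch z 166 859 [66.  66.8 68. ]
hatch z 178 2426 [65.6 66.6 67.5]
hatch z 190 197 [62.2 66.2 67. ]
rib {-62: 34, -60: 250, -24: 67, -22: 85, -20: 79, -18: 43, 16: 28, 18: 110, 20: 119, 22: 350, 58: 66, 60: 458}
```

>>> apply_moves(
  motion="-0.001 -0.001 0 0; 0 0 0.008 0; 0 0 0.006 0; 0 0 0.004 0; 0 0 0 0; 0 0 0 0",
)

```text
time: 25.45
tool_pos: [519.4, 252.5, 83.4]
tcp_rot: [3.141, 0.0, 1.907]
contact_force: [-0.3, -0.6, -1.8]
grip_width: 49.3
finger_force: 30.0
```

```bash
python3 pl.py w10 | grep -v casing
```

```text
25.45 [519.4 252.5  83.4] [3.141 0.    1.907] r [-13.6   0.1  83.4] F [-0.3 -0.6 -1.8] w 49.29326435366885 29.99788910150528
roll 0.78 21699 [-13.9   4.2] [104.   45.9] 89.7 top 114.1
  axis vs y (rad) 0.002 ridge x -13.8
hatch z 118 7948 [71.3 73.8 76.2]
hatch z 130 7141 [75.8 77.8 80.1]
hatch z 142 170 [79.6 80.8 81.8]
hatch z 154 2534 [64.3 65.  66. ]
hatch z 166 838 [63.9 64.9 65.8]
rib {-60: 347, -24: 60, -22: 80, -20: 76, -18: 38, 16: 131, 18: 527, 20: 517, 22: 471, 58: 67, 60: 513}
```

>>> apply_moves(
  motion="0 0 0.003 0; 0 0 0.0025 0; 0 0 0.0015 0; 0 0 0 0; 0 0 0 0",
)

```text
time: 26.18
tool_pos: [519.3, 252.5, 76.4]
tcp_rot: [3.142, 0.0, 1.907]
contact_force: [0.6, 0.4, -2.1]
grip_width: 49.2
finger_force: 30.0
```

```bash
python3 pl.py w11 | grep -v casing
```

```text
26.175 [519.3 252.5  76.4] [3.142 0.    1.907] r [-13.7   0.1  76.4] F [ 0.6  0.4 -2.1] w 49.20212136173641 29.99800354242325
roll 0.95 21781 [-14.1   4.3] [103.8  46. ] 89.7 top 107.1
  axis vs y (rad) 0.002 ridge x -13.9
hatch z 118 8892 [71.2 73.7 76.1]
hatch z 130 3596 [75.5 76.9 78.8]
hatch z 142 1473 [64.3 65.  66.1]
hatch z 154 1889 [64.  64.9 65.7]
rib {-60: 359, -24: 52, -22: 92, -20: 70, -18: 36, 16: 160, 18: 552, 20: 545, 22: 499, 58: 162, 60: 486}
```

No contact, the roll is 9 mm above rest and leaning to roll inward off the front rib. I'll open the fingers just a little.

>>> apply_moves(
  motion="0 0 0 0; 0 0 0 0; 0 0 0 0; 0 0 0 0",
  fingers=0.13,
)

```text
time: 26.78
tool_pos: [519.5, 252.5, 76.6]
tcp_rot: [3.141, 0.0, 1.907]
contact_force: [0.2, 0.4, 0.3]
grip_width: 51.6
finger_force: 0.4
```

```bash
python3 pl.py w12 | grep -v casing
```

```text
26.775 [519.5 252.5  76.6] [3.141 0.    1.907] r [-13.4   0.1  76.6] F [0.2 0.4 0.3] w 51.57120489533912 0.3813523706048727
roll 0.94 21479 [-12.7   2.5] [107.4  45.9] 89.8 top 103.6
  axis vs y (rad) 0.001 ridge x -12.7
hatch z 118 8618 [71.2 73.7 76.1]
hatch z 130 3769 [75.5 77.  79. ]
hatch z 142 1377 [64.4 65.2 66.4]
hatch z 154 1973 [64.2 65.1 65.9]
rib {-60: 376, -24: 52, -22: 70, -20: 82, -18: 29, 16: 157, 18: 566, 20: 539, 22: 513, 58: 151, 60: 491}
```

It settled on the rib corner (h=5.6, x=-12.7), leaning on the far finger. I'll raise slowly to let it roll in.

>>> apply_moves(
  motion="0 0 -0.002 0; 0 0 -0.002 0; 0 0 -0.002 0; 0 0 -0.002 0; 0 0 -0.003 0; 0 0 -0.003 0; 0 0 -0.003 0; 0 0 -0.003 0",
)

```text
time: 27.88
tool_pos: [519.4, 252.4, 96.7]
tcp_rot: [3.141, 0.0, 1.907]
contact_force: [0.1, -0.2, 0.3]
grip_width: 52.0
finger_force: 0.0
```

```bash
python3 pl.py w13 | grep -v casing
```

```text
27.875 [519.4 252.4  96.7] [3.141 0.    1.907] r [-13.7   0.1  96.7] F [ 0.1 -0.2  0.3] w 52.01284178674975 0.0
roll 0.7 9728 [64.  29.7] [ 44.5 107.9] 4.2 top 144.0
  axis vs y (rad) 0.011 ridge x 82.1
hatch z 118 6329 [71.3 73.7 76.1]
hatch z 130 8042 [76.  78.6 80.9]
hatch z 142 4676 [80.3 82.1 84.3]
hatch z 166 2293 [64.2 65.  66. ]
hatch z 178 1057 [64.  64.9 65.8]
rib {-62: 41, -60: 244, -24: 52, -22: 69, -20: 64, 18: 66, 20: 61, 22: 67, 58: 51, 60: 523}
```

>>> apply_moves(
  motion="0 0 -0.03 0; 0 0 -0.04 0; 0 0 -0.04 0; 0 -0.04 0 0; 0 0 0 0; 0 0 0 0",
)

```text
time: 28.72
tool_pos: [481.9, 239.4, 206.5]
tcp_rot: [3.141, 0.0, 1.907]
contact_force: [-0.8, -0.0, -0.0]
grip_width: 52.2
finger_force: 0.0
```

```bash
python3 - <<'E'
from hang import *
o=bot.get_obs(); print(o['time'],rc(np.array(o['tool_pos'])))
ims=[]
for n in('wrist','scene','top'):
    c=cap(n); Q=rc(cloud(c)); ims.append(cv2.resize(c['img'],(400,300)))
    for nm,lo,hi in (('roll top',92,102),('rib',51.5,56.5)):
        k=(abs(Q[...,1])<62)&(abs(Q[...,0])<45)&(Q[...,2]>lo)&(Q[...,2]<hi); q=Q[k]
        if len(q)>30:
            v=np.linalg.svd(q[:,:2]-q[:,:2].mean(0),full_matrices=False)[2][0]
            print(n,nm,len(q),'x',np.percentile(q[:,0],[2,50,98]).round(1),'y',np.percentile(q[:,1],[1,99]).round(1),'z',np.percentile(q[:,2],95).round(1),'ax',np.arctan(v[0]/v[1]).round(3))
cv2.imwrite('pics/f1.png',np.hstack(ims[:2]))
E
```

```text
28.725 [-5.33378714e+01  9.60283323e-02  2.06496223e+02]
wrist roll top 5934 x [-14.2  -0.   16.2] y [-49.4  55.3] z 98.0 ax 0.012
wrist rib 374 x [-23.4 -22.4  23. ] y [-58.5  61.8] z 54.8 ax 0.248
scene roll top 522 x [-10.7   6.4  21.8] y [-57.   54.1] z 99.7 ax -0.005
top roll top 371 x [-16.6  -1.4  15.2] y [-57.3   2. ] z 99.1 ax 0.025
top rib 65 x [-42.3 -23.4  41.8] y [-61.2  11.4] z 56.0 ax -1.008
```

View pics/f1.png

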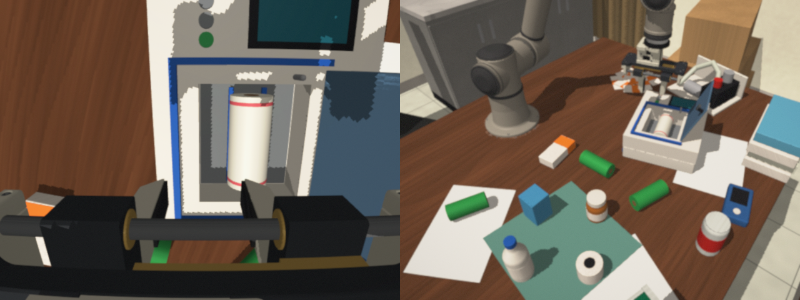

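The wrist half shows the roll lying between the ribs (250,140). The scene half shows the four things still standing and the hatch open. The roll is at x≈0, y≈-1, top 98 (centre 73), axis error about 0.01 rad. I'll let it settle, recheck, and hand in.

>>> apply_moves(
  motion="0 0 -0.03 0; 0 0 0 0; 0 0 0 0; 0 0 0 0; 0 0 0 0; 0 0 0 0; 0 0 0 0; 0 0 0 0",
)

```text
time: 29.88
tool_pos: [481.5, 239.2, 236.4]
tcp_rot: [3.142, 0.0, 1.907]
contact_force: [0.6, -0.5, -0.4]
grip_width: 51.6
finger_force: 0.0
```

```bash
python3 - <<'E'
from hang import *
c=cap('wrist'); Q=rc(cloud(c)); q=Q[(abs(Q[...,1])<62)&(abs(Q[...,0])<45)&(Q[...,2]>92)&(Q[...,2]<102)]
print('x',np.median(q[:,0]).round(1),'z',np.percentile(q[:,2],95).round(1))
s=Q[(abs(Q[...,1])<84)&(Q[...,0]>62)&(Q[...,0]<145)&(abs(Q[...,2]-142)<6)]; print('hatch',np.median(s[:,0]).round(1))
if abs(np.median(q[:,0]))<3: print(bot.close_job())
E
```

```text
x 0.2 z 98.1
hatch 83.2
the job is handed in; nothing more can be done
None
```

The job is handed in at about 30 s: the roll lies between the ribs, about 0.2 mm off centre across them, the hatch is open at about 1.95 rad, the four things round the pad are still standing and the gripper is clear; no verdict came back.

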